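# Ready the light-barrier test mast and hold it up

## Robot

A 7-joint arm with a two-finger parallel gripper is mounted at the origin on a cart in front of the work surface, level with it; the furniture and walls round the work are solid. World frame = base frame: x ahead of the robot, y to its left, z up, the work surface at z = 0. Lengths are in m, angles in rad, forces in N, time in s.
With the tool pointing down it reaches from about 0.425 to 1.025 m from the base axis. Payload 9.4 kg.
Tool frame: the origin (TCP) lies at the very end of the fingers, on their centre line; the grasp point (between the pads) lies 19 mm behind it; z points along the fingers, y is the direction in which the jaws open and shut (so a half turn about z gives the same grasp; the last joint's range is limited). The gripper opens to 93 mm and grips with 3 to 60 N. Pads are 15 mm wide; open, the fingers measure 128 mm over their backs; the gripper's body (75 mm by 188 mm) begins 65 mm behind the grasp point.
Start: joints at [-1.211, 0.599, -0.003, 1.599, 0.002, 0.943, -0.08], TCP at [0.307, 0.657, 0.181] pointing down, gripper open.
Joint ranges: [-2.57, 2.57], [-0.35, 1.97], [-1.29, 1.29], [0.11, 2.56], [-1.05, 4.19], [0.11, 1.86], [-2.63, 2.63]. Speed limits (rad/s): [2.22, 2.22, 3.01, 3.01, 3.14, 3.14, 3.14].

## Interface

Orientations are given as [roll, pitch, yaw] about the fixed x, y, z axes, in that order (R = Rz(yaw) Ry(pitch) Rx(roll)).
In Python, from workcell import state, capture, calibration, job_done gives the robot as it stands. The module is installed in compiled form; this text tells all that it offers.
- The arm moves only by the tool servo_tool, never from a script. Its argument "commands" is a list of rows, each a list of 3 entries, a list of its own where there are three numbers: the turn, a rotation vector about the tool's x, y, z in degrees, then the shift along the tool's x, y, z in cm, then the gripper command: -1 is shut, 1 is fully open, values between are in proportion. In form: [[[ax, ay, az], [x, y, z], hand], ...]. A call has 1 to 5 rows; each row shifts and turns the commanded pose from where the row before left it, along the tool's axes as they then stand; what a row does not reach is not made up. A row lasts 1/8 s, in which the tool goes at most 62.5 mm and 10.7 degrees, less where a joint would pass 70% of its speed; a pose out of reach is approached as far as the arm can. A call is refused whole if a number of a shift passes 6.25 or a number of a turn 10.7, either way. A call with a gripper value outside its range is refused whole. The fingers move at their own pace and stop on an object; "force" is the grip in N (left out, the last holds). Time passes only in rows, so rows that do not move let the fingers close. It gives the time, the measured TCP pose, the force and the opening at its end, in the units of the state.
- state(): the state, without advancing time (a new reading comes with each control period).
- capture(name): name is "scene" or "top" or "wrist"; returns the picture (384x512x3 uint8, red, green, blue); there is no depth.
- calibration(name): a dict with "camera_matrix" (3x3 intrinsics, pixels), "k1" (the pictures are not rectified: a ray, as slopes to the right and down, at radius r is drawn at 1 + k1 r^2 times it, then the intrinsics apply), "view" (4x4, takes a point from world to camera coordinates); the wrist camera has in their place "mount" (4x4, takes a point from camera to tool coordinates, whose origin is the TCP and whose axes are the flange's). Camera axes: x right, y down, z forward; pixel columns grow to the right and rows downward; lengths in m; the calibration is good to about 2 mm. A picture is of the moment at which its call begins: read the wrist's pose just before it. calibration takes no time and is no camera call.
- job_done(): hands the job in, once; it reports no verdict.
The state is a dict: "clock": time; "q": joint angles; "joint_velocities": joint speeds; "effort": joint torques, N m; "tool_pos": TCP position; "tcp_rot": TCP orientation; "force": force on the tool from outside, world axes, zero at the start; "wrist_torque": the same for the moment, N m; "gripper_width": finger opening in m.
Only numpy, scipy, OpenCV 4.12 (cv2) and the standard library are available. Lean on these libraries where they do the work, as an engineer would, in place of code of your own. Each camera call takes 0.05 s, during which the arm holds its last target.

## Task

The saw's light barrier is to be tested with the small telescopic mast on the aluminium base plate. First flip the mast's hinged marker leaf all the way over, so that it lies flat on the far side with its yellow face up. Then squeeze the red button on the mast's head and, with it pressed, pull the head straight up past the first stop to the second stop, and finish there still holding it fully extended with the gripper; leave the other things on the table alone.

Things in the scene. Friction and masses are not known exactly. Their poses are not given: they have to be found in the camera images.
- gauge: aluminium base plate of the test mast, 150 (x) x 210 (y) x 12 mm, fixed to the table; origin at its underside's centre. Yaw varies 0.4 rad either way; at yaw 0 x points away from the robot, y to its left. Mast at (0, -60) mm, leaf hinge at (0, 60). Leaf rests: black prop 8 x 30 mm, 16 mm to -x of the hinge, top at height 46 mm; two rubber pads on the +x side, tops at 29 mm
- leaf_hinge (a point): centre of the leaf's hinge axis, 32 mm above the table; the axis runs along the base plate's y; two steel cheeks at its ends (36 mm either side) reach 36 mm above the table; its axes are those of gauge
- leaf_edge (a point): middle of the leaf's free edge, 72 mm from the hinge axis. The leaf is a plate 60 mm wide, 6 mm thick, one face black, one yellow. It starts leaning 61 to 78 degrees up from level toward the plate's -x (the robot), yellow face toward the robot. A fingertip can push it over; flipped, it lies level on the +x side, yellow face up, top at height 35 mm
- leaf (a joint): turn of the leaf about its hinge, rad: 0 = leaning on its prop at 60 degrees (1.05 rad) above the horizontal toward -x; 0.52 = upright; 2.09 = flipped over and flat on the +x side. The hinge is stiff (0.04 N m, about 0.6 N at the free edge): the leaf stays where it is left and must be pushed right down
- head_center (a point): centre of the mast's grey head, a block 32 (base x) x 30 (base y) x 42 mm; 90 mm above the table when the mast is fully down, the head's top (with a small yellow disc) then at 113 mm; below the head are the tubes, the widest (36 mm across, a fixed black collar) ending 66 mm above the table. Its axes are those of gauge
- button_face (a point): middle of the outer face of the red button, 22 x 22 mm, on the head's -x side, level with its centre; it stands 8 mm proud and goes in 7 mm along the base plate's +x. Opposite, on the +x side, is a rubber pad: two fingers closing along the base plate's x, from above, squeeze button and pad together; 41 mm over both, 34 mm when pressed
- button (a joint): how far the button is pressed in, m: 0 = out, 0.007 = fully in (6 N). From about 0.004 the mast's catch is free; let out, it springs back and the catch blocks the mast
- rod (a joint): how far the mast's head is pulled up, m: 0 = down. With the button out the catch blocks it at 0.002 and again at the first stop, 0.040; with the button in it passes both. 0.080 = second stop, a hard end. Moving it takes about 4 N upward (its weight and friction); let go, it sinks back
- fluid_bottle: small square bottle with yellow oil, 43 x 57 x 104 mm, loose; bystander; origin at the centre of its underside
- tape_measure: yellow tape measure standing up, 36 x 75 x 60 mm, loose; bystander; origin at the centre of its underside
- block: brown wood block, 30 x 70 x 22 mm, loose; bystander; origin at the centre of its underside
- wheel: black feed wheel lying flat, 45 mm across, 24 mm high, loose; bystander; origin at the centre of its underside

How it is judged:
By the outcome, as a careful person would: the job done as asked, in the order asked, and still so for the second after the job is handed in, while the arm keeps its last pose, push and grip.
It also fails if it takes over 43 s, if anything falls off the work surface, if the arm or the gripper's body presses on something with over 40 N, if the wrist force passes 120 N, or if a joint passes its speed limit or range.

## Working session

There is one attempt and no reset: what is moved stays moved. The work goes in short steps, Python scripts to look and compute and a tool call to move; the robot and the scene stay as the last step left them, time stands still between calls to the robot, and variables do not carry over. Pictures are saved under pics/ and viewed, and the job is handed in when it is done.

Besides the shell and the picture viewer there is one more tool, called after ">>>" as name(argument=value, ...), one argument or row to a line, values as JSON. servo_tool: Moves the arm, as the interface text tells. Its arguments: {"type":"object","properties":{"commands":{"type":"array","items":{"type":"array"}},"force":{"type":"number"}},"required":["commands"]}

```bash
mkdir -p pics; python3 - <<'E'
from workcell import *
import cv2,numpy as np
s=state();print(s)
for n in ["scene","top"]:
    cv2.imwrite(f"pics/{n}0.png",capture(n)[:,:,::-1])
for n in ["scene","top","wrist"]: print(n,calibration(n))
E
```

```text
{'clock': 0.0, 'q': array([-1.21069688,  0.6000839 , -0.0025424 ,  1.60009885,  0.00179509,
        0.94290833, -0.07979779]), 'joint_velocities': array([-0.00142636,  0.00018891,  0.00107163, -0.00200063,  0.00109137,
        0.00101643, -0.00020077]), 'effort': array([ 1.00243578e-03, -7.65063572e+01,  1.49718057e+00, -2.52344030e+01,
       -5.25093055e-02,  1.72433088e-02,  1.91993086e-04]), 'tool_pos': array([0.30650056, 0.65644131, 0.18030089]), 'tcp_rot': array([-3.14010248e+00,  1.34627843e-04,  2.70485040e+00]), 'force': array([ 0.46975135, -0.39592599, -0.53648179]), 'wrist_torque': array([-0.04729831,  0.03302532, -0.03186526]), 'gripper_width': 0.09295312106944836}
scene {'camera_matrix': array([[412.17420048,   0.        , 256.43782739],
       [  0.        , 412.17420048, 194.52129321],
       [  0.        ,   0.        ,   1.        ]]), 'k1': -0.06823211471746099, 'view': array([[ 0.71790013, -0.69592456,  0.0175617 , -0.52853678],
       [-0.40543741, -0.43848101, -0.80209408,  0.2162988 ],
       [ 0.56589744,  0.56870327, -0.59693943,  1.16340089],
       [ 0.     
[... 363 characters left out ...]
91 ,  0.56682014],
       [ 0.19527473,  0.00838845, -0.98071271,  0.94558327],
       [ 0.        ,  0.        ,  0.        ,  1.        ]])}
wrist {'camera_matrix': array([[328.80739936,   0.        , 255.08080169],
       [  0.        , 328.80739936, 193.03600783],
       [  0.        ,   0.        ,   1.        ]]), 'k1': -0.02788777614850593, 'mount': array([[-3.20629079e-04, -9.57624051e-01, -2.88020962e-01,
         8.06880330e-02],
       [ 9.99999714e-01, -1.09745209e-04, -7.48328644e-04,
        -1.33972861e-03],
       [ 6.85008587e-04, -2.88021119e-01,  9.57623812e-01,
        -2.03733092e-01],
       [ 0.00000000e+00,  0.00000000e+00,  0.00000000e+00,
         1.00000000e+00]])}
```

View pics/scene0.png

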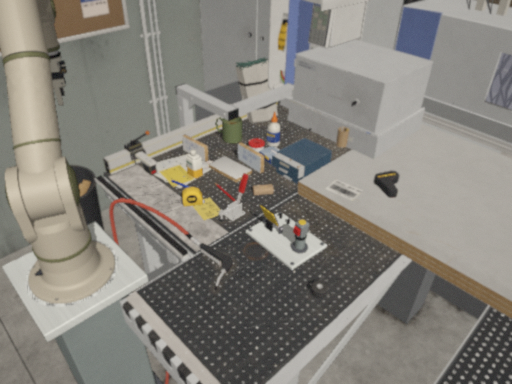

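View pics/top0.png

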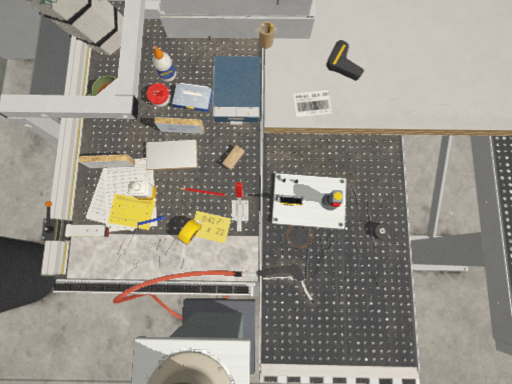

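```bash
python3 - <<'E'
import cv2
a=cv2.imread("pics/top0.png")[160:245,255:400];cv2.imwrite("pics/t1.png",cv2.resize(a,None,fx=5.5,fy=5.5,interpolation=2))
a=cv2.imread("pics/scene0.png")[195:275,235:345];cv2.imwrite("pics/s1.png",cv2.resize(a,None,fx=7,fy=7,interpolation=2))
E
```

```text
(no output)
```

View pics/t1.png

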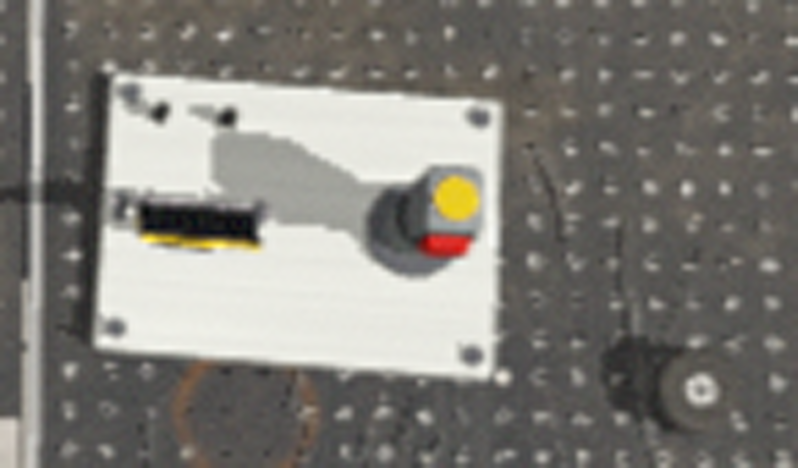

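View pics/s1.png

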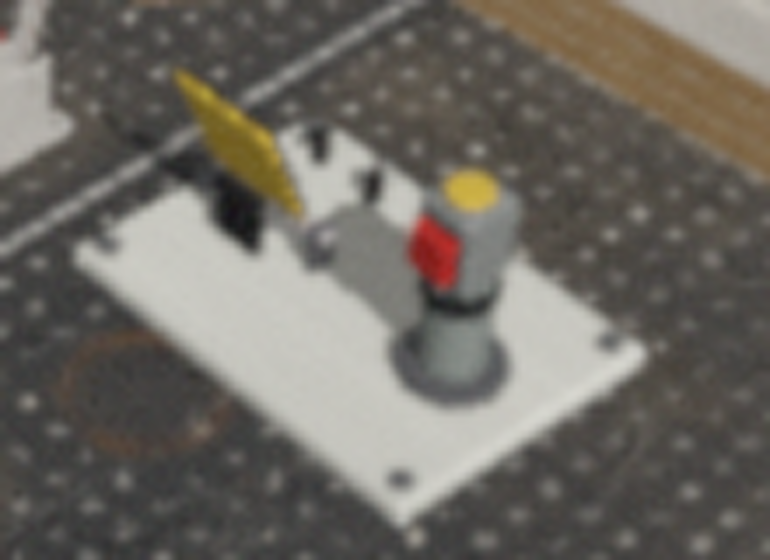

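```bash
cat > h.py <<'E'
import numpy as np
from scipy.spatial.transform import Rotation as R
from scipy.optimize import least_squares
from workcell import calibration
def proj(n,P,V=None):
    c=calibration(n);V=c["view"] if V is None else V
    p=V[:3,:3]@P+V[:3,3];s=p[:2]/p[2];s=s*(1+c["k1"]*(s@s));K=c["camera_matrix"]
    return K[:2,:2]@s+K[:2,2]
def base(p,b): # base yaw frame -> world
    c,s=np.cos(p[2]),np.sin(p[2])
    return np.array([p[0]+c*b[0]-s*b[1],p[1]+s*b[0]+c*b[1],b[2]])
E
python3 - <<'E'
from h import *
T=lambda u,v:np.array([255+u/5.5,160+v/5.5]);S=lambda u,v:np.array([235+u/7,195+v/7])
ob=[("top",T(112,73),(.075,.105,.012)),("top",T(502,100),(.075,-.105,.012)),("top",T(493,378),(-.075,-.105,.012)),("top",T(95,346),(-.075,.105,.012)),
("top",T(456,198),(0,-.06,.113)),
("scene",S(78,248),(-.075,.105,.012)),("scene",S(648,348),(.075,-.105,.012)),("scene",S(402,512),(-.075,-.105,.012)),("scene",S(472,190),(0,-.06,.113))]
f=lambda p:np.concatenate([proj(n,base(p,b))-o for n,o,b in ob])
r=least_squares(f,[.5,-.3,0]);p=r.x;print(p,r.fun.reshape(-1,2).round(1))
h=base(p,(0,.06,.032));m=base(p,(0,-.06,.09));print("hinge",h,"mast",m)
# leaf angle
for d in (61,65,70,75,78):
    a=np.radians(d)
    e=[(-.072*np.cos(a),.06+s*.03,.032+.072*np.sin(a)) for s in(1,-1)]
    print(d,[((proj("top",base(p,q))-[255,160])*5.5).round() for q in e],[((proj("scene",base(p,q))-[235,195])*7).round() for q in e])
E
```

```text
[ 0.5416459  -0.33084039 -0.06259862] [[ 0.2 -0.3]
 [-0.  -0.1]
 [ 0.4 -0.1]
 [ 0.1  0.2]
 [ 0.5 -0.1]
 [-0.6 -0.4]
 [-0.2 -0.1]
 [-0.2 -0.3]
 [-0.  -0. ]]
hinge [ 0.54539937 -0.27095791  0.032     ] mast [ 0.53789244 -0.39072288  0.09      ]
61 [array([140., 251.]), array([263., 260.])] [array([167.,  82.]), array([259., 149.])]
65 [array([141., 242.]), array([264., 251.])] [array([174.,  73.]), array([267., 141.])]
70 [array([142., 229.]), array([266., 238.])] [array([185.,  64.]), array([277., 131.])]
75 [array([144., 216.]), array([267., 226.])] [array([195.,  55.]), array([288., 122.])]
78 [array([144., 209.]), array([267., 218.])] [array([201.,  50.]), array([294., 117.])]
```

>>> servo_tool(
  commands=[
    [[0, 0, 9.8], [0, 0, -1], -1],
    [[0, 0, 9.8], [0, 0, -1], -1],
    [[0, 0, 9.8], [0, 0, -1], -1],
    [[0, 0, 9.8], [0, 0, -1], -1],
    [[0, 0, 9.8], [0, 0, 0], -1],
  ],
)

```text
clock: 0.72
tool_pos: [0.3068, 0.6571, 0.2216]
tcp_rot: [3.141, -0.0, 1.844]
force: [-0.1, 0.9, -0.3]
gripper_width: 0.0476
```

>>> servo_tool(
  commands=[
    [[0, 0, 9.8], [0, 0, 0], -1],
    [[0, 0, 9.8], [0, 0, 0], -1],
    [[0, 0, 0], [0, 0, 0], -1],
  ],
)

```text
clock: 1.1
tool_pos: [0.3063, 0.6568, 0.2206]
tcp_rot: [3.141, 0.001, 1.509]
force: [0.0, 0.2, 0.7]
gripper_width: 0.0175
```

```bash
cat >> h.py <<'E'
p0=[0.5416459,-0.33084039,-0.06259862]
def tobase(w,p=p0):
    c,s=np.cos(p[2]),np.sin(p[2]);d=np.array(w[:2])-p[:2]
    return np.array([c*d[0]+s*d[1],-s*d[0]+c*d[1],w[2]])
E
python3 -c "
from h import *
print(tobase([.3063,.6568,.2206]),tobase([0,0,0]))
for b in [(-.06,.5,0),(-.07,.065,0),(-.1,.065,0)]:
  w=base(p0,b);print(w,np.hypot(*w[:2]))"
```

```text
[-0.29666949  0.97098324  0.2206    ] [-0.56128163  0.29630824  0.        ]
[0.51304229 0.17193375 0.        ] 0.5410855816924471
[ 0.47584926 -0.26158866  0.        ] 0.5430111828531177
[ 0.44590802 -0.25971193  0.        ] 0.5160273701942991
```

>>> servo_tool(
  commands=[
    [[0, 0, 0], [-4, 2.2, 0], -1],
    [[0, 0, 0], [-5.5, 3, 0], -1],
    [[0, 0, 0], [-5.5, 3, 0], -1],
    [[0, 0, 0], [-5.5, 3, 0], -1],
    [[0, 0, 0], [-5.5, 3, 0], -1],
  ],
)

```text
clock: 1.72
tool_pos: [0.4324, 0.3871, 0.2212]
tcp_rot: [3.141, -0.0, 1.512]
force: [0.3, -0.4, 0.4]
gripper_width: 0.0006
```

>>> servo_tool(
  commands=[
    [[0, 0, 0], [-5.5, 3, 0], -1],
    [[0, 0, 0], [-5.5, 3, 0], -1],
    [[0, 0, 0], [-5.5, 3, 0], -1],
    [[0, 0, 0], [-5.5, 0.5, 0], -1],
    [[0, 0, 0], [-5.5, -0.8, 0], -1],
  ],
)

```text
clock: 2.35
tool_pos: [0.5015, 0.1072, 0.2211]
tcp_rot: [3.141, 0.001, 1.511]
force: [0.4, 0.5, -0.2]
gripper_width: 0.0
```

>>> servo_tool(
  commands=[
    [[0, 0, 0], [-5.5, -1, 0], -1],
    [[0, 0, 0], [-5.5, -1, 0], -1],
    [[0, 0, 0], [-5.5, -1, 0], -1],
    [[0, 0, 0], [-5.5, -1, 0], -1],
    [[0, 0, 0], [-5.5, -1, 0], -1],
  ],
)

```text
clock: 2.98
tool_pos: [0.4331, -0.1635, 0.2214]
tcp_rot: [3.141, 0.0, 1.513]
force: [0.3, -1.2, 0.4]
gripper_width: 0.0003
```

>>> servo_tool(
  commands=[
    [[0, 0, 0], [-5, 0, 0], -1],
    [[0, 0, 0], [-5, 0, 0], -1],
    [[0, 0, 0], [0, 0, 0], -1],
    [[0, 0, 0], [0, 0, 0], -1],
  ],
)

```text
clock: 3.48
tool_pos: [0.4271, -0.2611, 0.2209]
tcp_rot: [-3.141, -0.001, 1.51]
force: [-0.2, 0.7, -0.3]
gripper_width: 0.0005
```

```bash
python3 - <<'E'
from h import *
from workcell import *
import cv2
s=state();print(s["q"],s["tool_pos"],s["tcp_rot"],tobase(s["tool_pos"]))
cv2.imwrite("pics/w1.png",capture("wrist")[:,:,::-1])
E
```

```text
[ 0.04361548  0.30536289  0.5119513   2.07965217 -0.206076    0.80511675
  0.61846241] [ 0.42714909 -0.26107191  0.22094251] [-3.14110765e+00 -5.17756505e-04  1.50969679e+00] [-0.11863711  0.06246917  0.22094251]
```

View pics/w1.png

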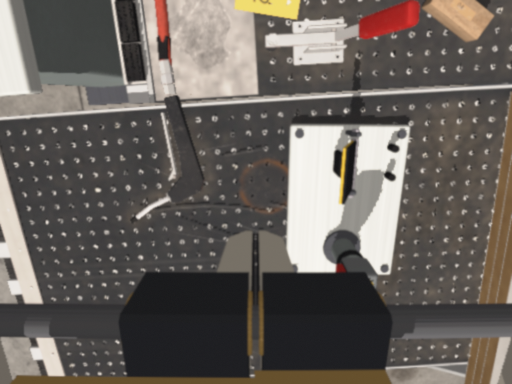

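```bash
python3 - <<'E'
from h import *
from workcell import *
s=state()
T=np.eye(4);T[:3,:3]=R.from_euler("xyz",s["tcp_rot"]).as_matrix();T[:3,3]=s["tool_pos"]
V=np.linalg.inv(T@calibration("wrist")["mount"])
for b in [(.075,.105,.012),(-.075,.105,.012),(-.075,-.105,.012),(.075,-.105,.012),(0,-.06,.066)]: print(b,proj("wrist",base(p0,b),V).round())
for d in (62,66,70,74):
    a=np.radians(d);print(d,[proj("wrist",base(p0,(-.072*np.cos(a),.06+k*.03,.032+.072*np.sin(a))),V).round() for k in(1,-1)])
E
```

```text
(0.075, 0.105, 0.012) [412. 126.]
(-0.075, 0.105, 0.012) [291. 126.]
(-0.075, -0.105, 0.012) [286. 276.]
(0.075, -0.105, 0.012) [391. 276.]
(0, -0.06, 0.066) [352. 267.]
62 [array([340., 149.]), array([336., 205.])]
66 [array([345., 149.]), array([341., 206.])]
70 [array([350., 149.]), array([346., 206.])]
74 [array([356., 150.]), array([350., 207.])]
```

>>> servo_tool(
  commands=[
    [[0, 0, 0], [0.2, 0.5, 4.6], -1],
    [[0, 0, 0], [0, 0.5, 4.6], -1],
    [[0, 0, 0], [0, 1, 4.6], -1],
    [[0, 0, 0], [0, 1.5, 0], -1],
    [[0, 0, 0], [0, 1.5, 0], -1],
  ],
)

```text
clock: 4.15
tool_pos: [0.4792, -0.2625, 0.0845]
tcp_rot: [3.141, 0.0, 1.509]
force: [-0.1, -0.5, 0.2]
gripper_width: 0.0005
```

>>> servo_tool(
  commands=[
    [[0, 0, 0], [0, 1.5, 0], -1],
    [[0, 0, 0], [0, 1.5, 0], -1],
    [[0, 0, 0], [0, 1.5, 0], -1],
    [[0, 0, 0], [0, 1, 0], -1],
    [[0, 0, 0], [0, 1, 0], -1],
  ],
)

```text
clock: 4.78
tool_pos: [0.5427, -0.267, 0.0831]
tcp_rot: [-3.141, -0.0, 1.507]
force: [0.6, -0.7, 0.1]
gripper_width: 0.0008
```

```bash
python3 - <<'E'
from h import *
from workcell import *
import cv2
s=state();print(s["force"],tobase(s["tool_pos"]))
a=capture("scene")[150:290,190:370,::-1];cv2.imwrite("pics/s2.png",cv2.resize(a,None,fx=4,fy=4,interpolation=2))
E
```

```text
[ 0.56851928 -0.71917156  0.14902701] [-0.00293674  0.0638184   0.08312448]
```

View pics/s2.png

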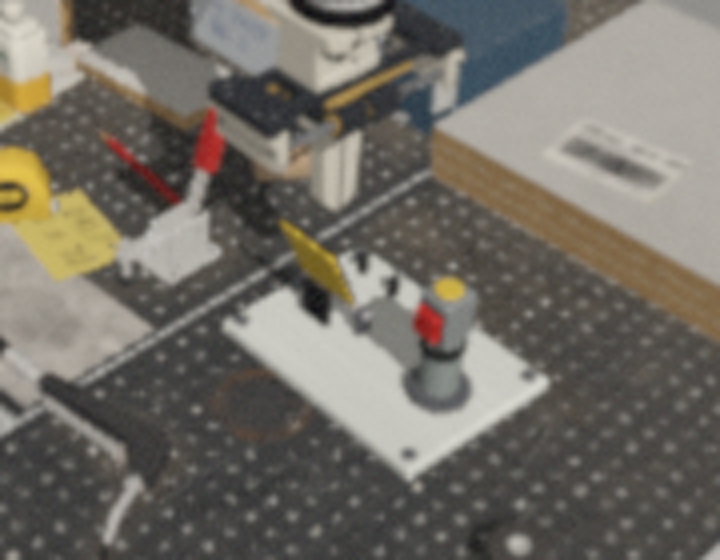

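```bash
python3 - <<'E'
from h import *
from workcell import *
import cv2
s=state();w=s["tool_pos"]
for n in("scene","top"): print(n,proj(n,w))
print((proj("scene",w)-[190,150])*4)
cv2.imwrite("pics/t3.png",cv2.resize(capture("top")[130:270,225:405,::-1],None,fx=4,fy=4,interpolation=2))
cv2.imwrite("pics/w3.png",capture("wrist")[:,:,::-1])
E
```

```text
scene [272.45299014 209.46588344]
top [290.44081406 194.97338758]
[329.81196055 237.86353377]
```

View pics/t3.png

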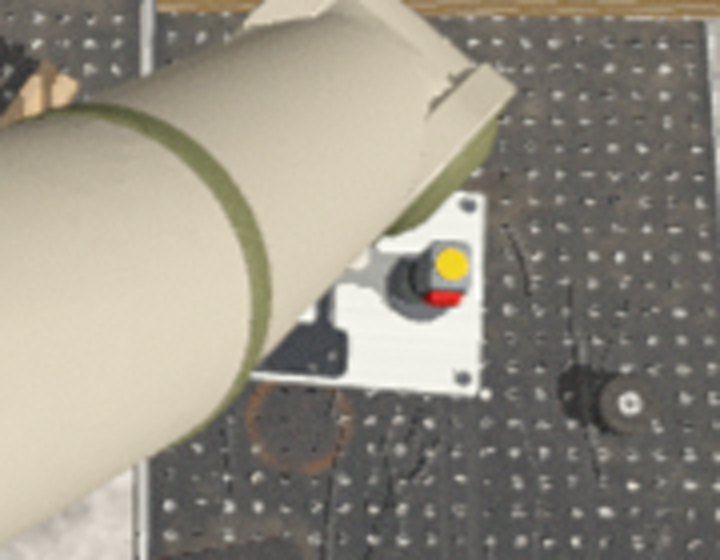

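View pics/w3.png

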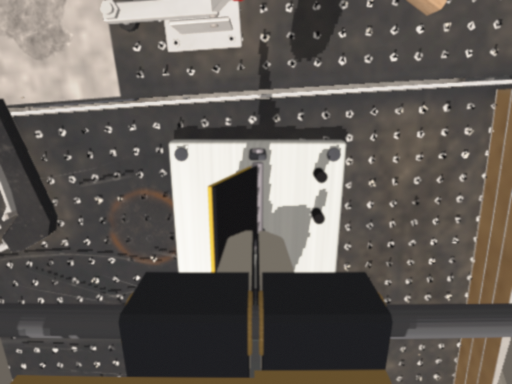

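```bash
python3 - <<'E'
from h import *
from workcell import *
s=state();print(s["clock"],s["tool_pos"],tobase(s["tool_pos"]),s["q"],s["force"])
T=np.eye(4);T[:3,:3]=R.from_euler("xyz",s["tcp_rot"]).as_matrix();T[:3,3]=s["tool_pos"]
M=calibration("wrist")["mount"]
V=np.linalg.inv(T@M)
print("tcp in wrist",proj("wrist",s["tool_pos"],V))
for b in [(.075,.105,.012),(-.075,.105,.012),(-.075,-.105,.012),(.075,-.105,.012),(0,-.06,.066)]: print(b,proj("wrist",base(p0,b),V).round())
for d in (62,66,70,74,90):
    a=np.radians(d);print(d,[proj("wrist",base(p0,(-.072*np.cos(a),.06+k*.03,.032+.072*np.sin(a))),V).round() for k in(1,-1)])
# fit height
E
```

```text
4.925 [ 0.54239977 -0.26691821  0.08295516] [-0.00324644  0.06384414  0.08295516] [ 0.10326914  0.60989468  0.39265847  1.98393385 -0.38634268  0.6203374
  0.68709842] [-0.64476382 -0.55529428 -0.56903678]
tcp in wrist [256.30596494 218.81013347]
(0.075, 0.105, 0.012) [350. 142.]
(-0.075, 0.105, 0.012) [170. 142.]
(-0.075, -0.105, 0.012) [186. 347.]
(0.075, -0.105, 0.012) [332. 347.]
(0, -0.06, 0.066) [260. 351.]
62 [array([206., 186.]), array([210., 274.])]
66 [array([213., 187.]), array([216., 276.])]
70 [array([220., 188.]), array([223., 277.])]
74 [array([228., 188.]), array([230., 279.])]
90 [array([262., 190.]), array([262., 281.])]
```

```bash
python3 - <<'E'
from h import *
from workcell import *
import cv2
s=state()
T=np.eye(4);T[:3,:3]=R.from_euler("xyz",s["tcp_rot"]).as_matrix();T[:3,3]=s["tool_pos"]
M=calibration("wrist")["mount"];V=np.linalg.inv(T@M)
for t in np.arange(0,-.05,-.005):
    w=s["tool_pos"]-np.array([0,0,t]); print(round(t,3),[proj("wrist",w+T[:3,:3]@np.array([e,0,0]),V).round(1) for e in (-.0075,.0075)],((proj("scene",w)-[190,150])*4).round())
cv2.imwrite("pics/w3z.png",cv2.resize(cv2.imread("pics/w3.png")[140:310,170:350],None,fx=4,fy=3.5,interpolation=2))
E
```

```text
0.0 [array([256.3, 229.3]), array([256.3, 208.1])] [328. 239.]
-0.005 [array([256.3, 232.3]), array([256.3, 210.7])] [328. 234.]
-0.01 [array([256.3, 235.4]), array([256.4, 213.4])] [329. 229.]
-0.015 [array([256.4, 238.7]), array([256.4, 216.3])] [329. 224.]
-0.02 [array([256.4, 242.2]), array([256.4, 219.3])] [329. 219.]
-0.025 [array([256.4, 245.8]), array([256.4, 222.4])] [330. 213.]
-0.03 [array([256.4, 249.6]), array([256.5, 225.7])] [330. 208.]
-0.035 [array([256.5, 253.6]), array([256.5, 229.1])] [330. 203.]
-0.04 [array([256.5, 257.8]), array([256.5, 232.8])] [330. 198.]
-0.045 [array([256.5, 262.2]), array([256.5, 236.6])] [331. 192.]
```

View pics/w3z.png

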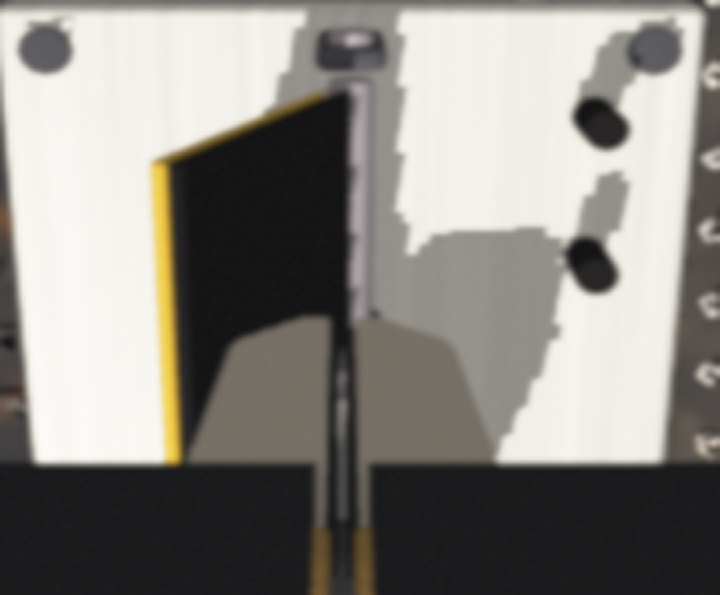

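>>> servo_tool(
  commands=[
    [[0, 0, 0], [0, -2, 0], -1],
    [[0, 0, 0], [0, -2.5, 0], 1],
    [[0, 0, 0], [0, -2.5, 0], 1],
    [[0, 0, 0], [0, -2, 0], 1],
    [[0, 0, 0], [0, 0, 0], 1],
  ],
)

```text
clock: 5.55
tool_pos: [0.4507, -0.2612, 0.0834]
tcp_rot: [-3.141, -0.001, 1.506]
force: [0.2, -0.4, 0.1]
gripper_width: 0.0359
```

>>> servo_tool(
  commands=[
    [[0, 0, 0], [0, 0, 0], 1],
    [[0, 0, 0], [0, 0, 0], 1],
    [[0, 0, 0], [0, 0, 0], 1],
  ],
)

```text
clock: 5.92
tool_pos: [0.453, -0.2612, 0.083]
tcp_rot: [3.141, 0.0, 1.508]
force: [-0.0, -0.3, 0.4]
gripper_width: 0.0656
```

```bash
python3 - <<'E'
from h import *
from workcell import *
import cv2
s=state();w=s["tool_pos"];print(tobase(w),s["gripper_width"])
cv2.imwrite("pics/s4.png",cv2.resize(capture("scene")[130:270,170:350,::-1],None,fx=4,fy=4,interpolation=2))
T=np.eye(4);T[:3,:3]=R.from_euler("xyz",s["tcp_rot"]).as_matrix();T[:3,3]=w
M=calibration("wrist")["mount"];V=np.linalg.inv(T@M)
for t in (0,-.01,-.02,-.03,-.04):
  for y in (-.0465,.0465,-.064,.064):
    q=w+T[:3,:3]@np.array([0,y,t]);print(t,y,((proj("scene",q)-[170,130])*4).round(),proj("wrist",q,V).round())
cv2.imwrite("pics/w4.png",capture("wrist")[:,:,::-1])
E
```

```text
[-0.09284207  0.06395851  0.08302614] 0.06563701367507546
0 -0.0465 [269. 393.] [186. 219.]
0 0.0465 [366. 341.] [326. 219.]
0 -0.064 [250. 403.] [160. 219.]
0 0.064 [383. 332.] [353. 219.]
-0.01 -0.0465 [269. 383.] [183. 225.]
-0.01 0.0465 [366. 331.] [330. 225.]
-0.01 -0.064 [250. 393.] [156. 224.]
-0.01 0.064 [384. 322.] [357. 224.]
-0.02 -0.0465 [269. 372.] [180. 231.]
-0.02 0.0465 [367. 321.] [333. 231.]
-0.02 -0.064 [250. 382.] [151. 231.]
-0.02 0.064 [384. 312.] [362. 231.]
-0.03 -0.0465 [269. 362.] [176. 238.]
-0.03 0.0465 [367. 310.] [337. 238.]
-0.03 -0.064 [250. 372.] [146. 238.]
-0.03 0.064 [384. 301.] [367. 238.]
-0.04 -0.0465 [269. 351.] [172. 245.]
-0.04 0.0465 [367. 300.] [341. 245.]
-0.04 -0.064 [249. 361.] [140. 245.]
-0.04 0.064 [385. 291.] [373. 245.]
```

View pics/s4.png

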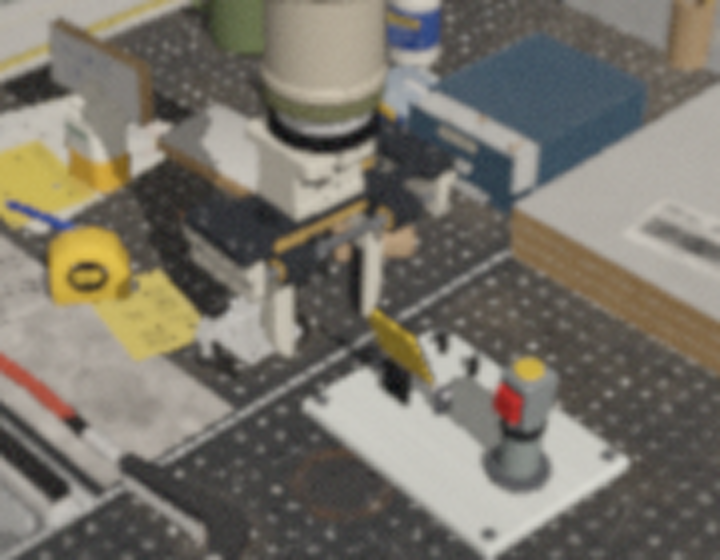

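View pics/w4.png

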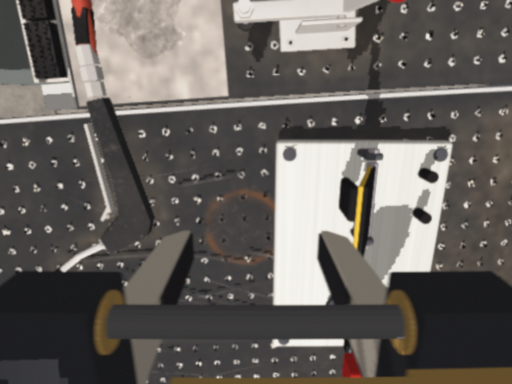

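>>> servo_tool(
  commands=[
    [[0, 0, 0], [0, 0, 1.5], -1],
    [[0, 0, 0], [0, 0, 1.5], -1],
    [[0, 0, 0], [0, 0, 0], -1],
    [[0, 0, 0], [0, 0, 0], -1],
    [[0, 0, 0], [0, 1, 0], -1],
  ],
)

```text
clock: 6.65
tool_pos: [0.4623, -0.2621, 0.0534]
tcp_rot: [-3.142, -0.0, 1.507]
force: [0.5, -0.4, 0.3]
gripper_width: 0.0329
```

>>> servo_tool(
  commands=[
    [[0, 0, 0], [0, 1.5, 0], -1],
    [[0, 0, 0], [0, 1.5, 0], -1],
    [[0, 0, 0], [0, 1, 0], -1],
    [[0, 0, 0], [0, 1, 0], -1],
    [[0, 0, 0], [0, 1, 0], -1],
  ],
)

```text
clock: 7.28
tool_pos: [0.522, -0.2658, 0.0573]
tcp_rot: [3.141, -0.002, 1.506]
force: [-11.7, 9.6, 69.9]
gripper_width: 0.0005
```

```bash
cat > snap.py <<'E'
from h import *
from workcell import *
import cv2,sys
k=sys.argv[1];s=state();w=s["tool_pos"];print(s["clock"],tobase(w),s["tcp_rot"],s["force"],s["gripper_width"])
a=cv2.resize(capture("scene")[150:270,210:330,::-1],(480,480),interpolation=2)
b=cv2.resize(capture("wrist")[:,:,::-1],(320,240))
c=np.zeros((480,800,3),np.uint8);c[:,:480]=a;c[:240,480:]=b
cv2.imwrite(f"pics/{k}.png",c)
E
python3 snap.py c5
```

```text
7.275 [-0.02371237  0.06371961  0.05731142] [ 3.14050032e+00 -2.01350510e-03  1.50623852e+00] [-11.68319631   9.59109885  69.87138611] 0.0005454655055916722
```

View pics/c5.png

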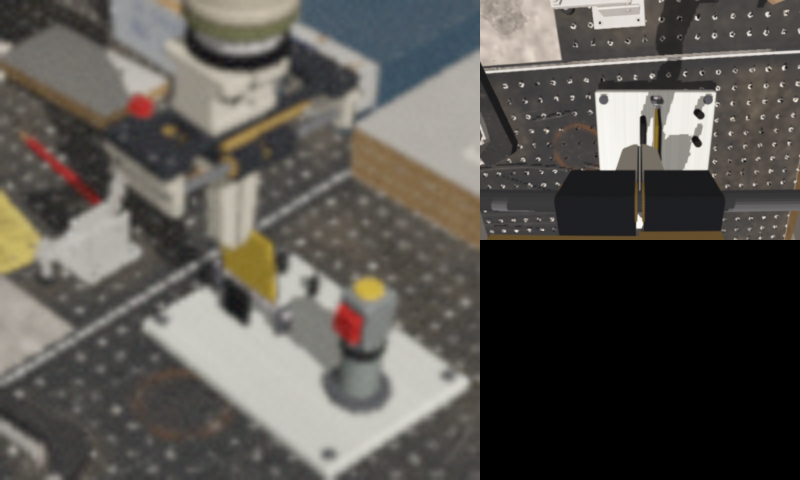

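```bash
python3 - <<'E'
from h import *
from workcell import *
s=state();w=s["tool_pos"];print(s["wrist_torque"],s["effort"],s["q"])
print((proj("scene",w)-[210,150])*4)
for t in (.01,.02,.03,.04): print(t,(proj("scene",w+[0,0,t])-[210,150])*4)
f=s["force"];m=s["wrist_torque"]
print("offset r_xy from moment (r x f):", [-m[1]/f[2], m[0]/f[2]])
E
```

```text
[0.48641892 0.32970989 0.07152603] [ 4.62733191e-01 -5.06495512e+01  5.34651652e+00 -1.09493136e+01
  4.07845108e-02 -2.31726794e-01 -1.02290239e-01] [ 0.13506021  0.62849656  0.35812182  2.03889888 -0.41711353  0.53688454
  0.72833901]
[231.63256299 274.47052477]
0.01 [232.07844749 264.51239052]
0.02 [232.52834889 254.45886005]
0.03 [232.98231464 244.308712  ]
0.04 [233.44039278 234.06070737]
offset r_xy from moment (r x f): [np.float64(-0.010620932607328427), np.float64(0.015668994686147488)]
```

```bash
python3 - <<'E'
from h import *
from workcell import *
import cv2
s=state()
cv2.imwrite("pics/s6.png",cv2.resize(capture("scene")[185:245,235:315,::-1],None,fx=9,fy=9,interpolation=2))
cv2.imwrite("pics/w6.png",cv2.resize(capture("wrist")[130:330,170:350,::-1],None,fx=4,fy=3,interpolation=2))
for d in (66,80,90,100):
    a=np.radians(d);print(d,[((proj("scene",base(p0,(-.072*np.cos(a),.06+k*.03,.032+.072*np.sin(a))))-[235,185])*9).round() for k in(1,-1)])
for z in (.046,.012):print("prop",z,[((proj("scene",base(p0,(-.02,.06+k*.015,z)))-[235,185])*9).round() for k in(1,-1)])
E
```

```text
66 [array([227., 182.]), array([346., 269.])]
80 [array([264., 151.]), array([384., 236.])]
90 [array([292., 134.]), array([411., 219.])]
100 [array([319., 123.]), array([438., 207.])]
prop 0.046 [array([272., 309.]), array([330., 353.])]
prop 0.012 [array([269., 383.]), array([326., 427.])]
```

View pics/s6.png

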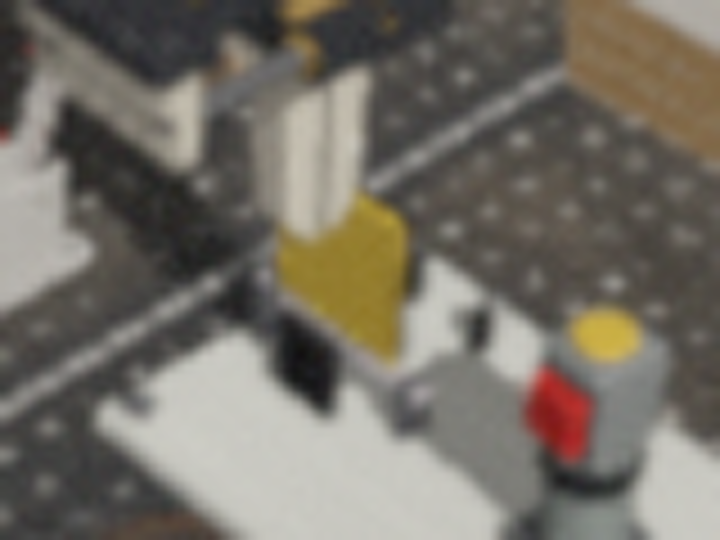

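View pics/w6.png

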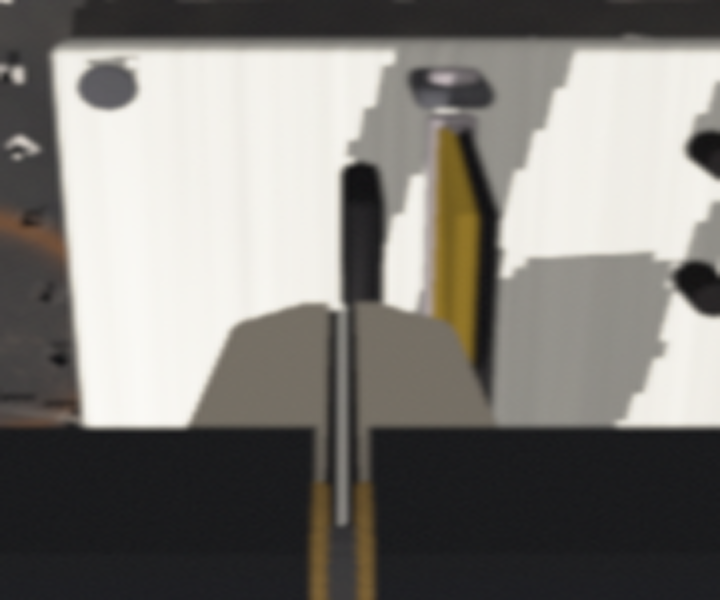

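```bash
python3 - <<'E'
from h import *
from workcell import *
s=state();print(s["clock"],tobase(s["tool_pos"]),s["force"],s["wrist_torque"],s["tcp_rot"],s["joint_velocities"].round(4))
E
```

```text
7.475 [-0.02137456  0.06338416  0.05500186] [0.45509881 0.13380137 0.02395681] [-0.03572986  0.06484104  0.03451748] [3.13786471e+00 9.87954208e-04 1.50777595e+00] [ 0.0033  0.0264 -0.0115  0.0227  0.0006 -0.0083  0.0011]
```

>>> servo_tool(
  commands=[
    [[0, 0, 0], [0, 0, -1], -1],
    [[0, 0, 0], [0, 0, 0], -1],
  ],
)

```text
clock: 7.72
tool_pos: [0.5229, -0.2658, 0.0638]
tcp_rot: [3.141, 0.0, 1.508]
force: [-0.3, -0.2, 0.1]
gripper_width: 0.0005
```

```bash
python3 snap.py c7
```

```text
7.725 [-0.02281196  0.06377584  0.06376867] [3.14074014e+00 4.10752303e-04 1.50773277e+00] [-0.30729719 -0.15547733  0.13162487] 0.0005393977299653626
```

View pics/c7.png

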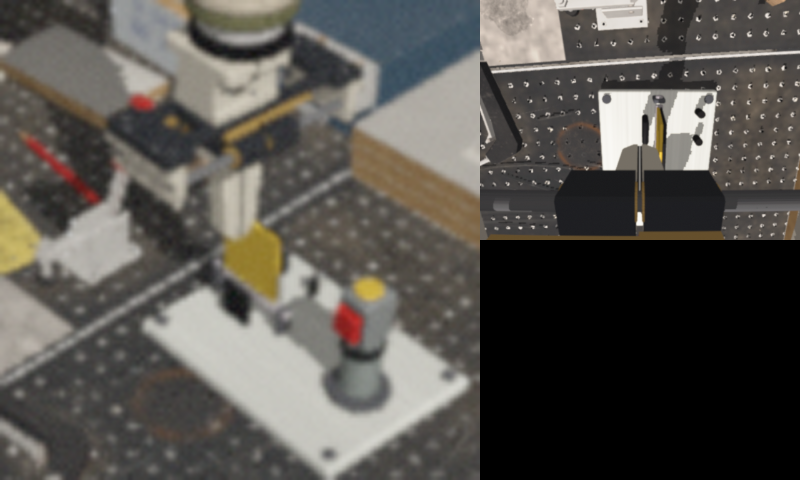

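>>> servo_tool(
  commands=[
    [[0, 0, 0], [0, 1, 0.4], -1],
    [[0, 0, 0], [0, 1, 0.4], -1],
    [[0, 0, 0], [0, 1, 0.4], -1],
    [[0, 0, 0], [0, 1, 0.6], -1],
    [[0, 0, 0], [0, 0.5, 0.5], -1],
  ],
)

```text
clock: 8.45
tool_pos: [0.5679, -0.2683, 0.0394]
tcp_rot: [-3.141, -0.0, 1.508]
force: [-0.4, 0.4, 1.2]
gripper_width: 0.0006
```

```bash
python3 snap.py c8
```

```text
8.45 [0.0222876  0.06405805 0.03939354] [-3.14132602e+00 -5.63727667e-05  1.50802825e+00] [-0.43488858  0.43131758  1.15508933] 0.0006142059372883465
```

View pics/c8.png

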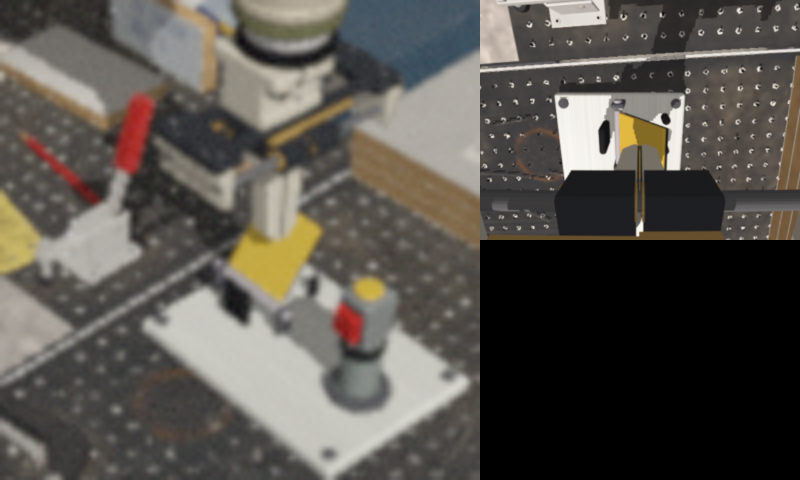

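>>> servo_tool(
  commands=[
    [[0, 0, 0], [0, 0.6, 0.6], -1],
    [[0, 0, 0], [0, 0.5, 0.6], -1],
    [[0, 0, 0], [0, 0.4, 0.6], -1],
    [[0, 0, 0], [0, 0, 0.5], -1],
    [[0, 0, 0], [0, 0, 0.3], -1],
  ],
)

```text
clock: 9.18
tool_pos: [0.5819, -0.2694, 0.0137]
tcp_rot: [-3.141, -0.0, 1.507]
force: [-0.3, 1.0, 0.8]
gripper_width: 0.0005
```

```bash
python3 snap.py c9
```

```text
9.175 [0.03634733 0.06387066 0.01370465] [-3.14117174e+00 -1.12786760e-04  1.50741747e+00] [-0.33593169  0.95853841  0.82925592] 0.0004543520483257398
```

View pics/c9.png

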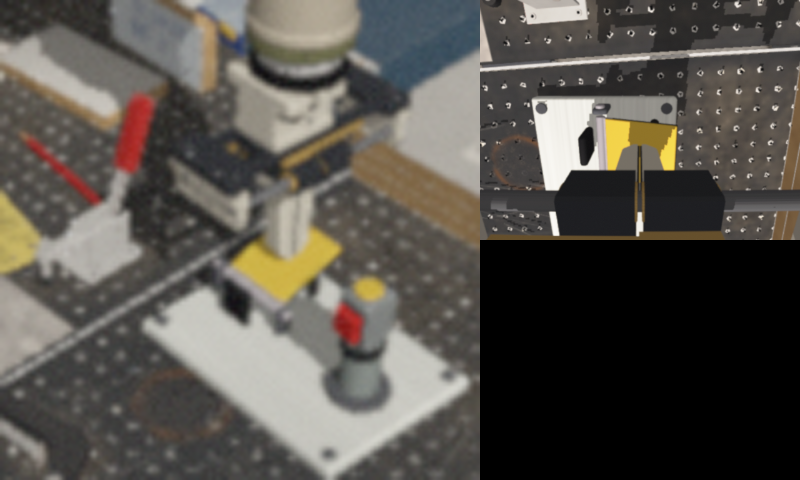

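>>> servo_tool(
  commands=[
    [[0, 0, 0], [0, 0, 0.3], -1],
    [[0, 0, 0], [0, 0, 0.3], -1],
    [[0, 0, 0], [0, 0, 0], -1],
  ],
)

```text
clock: 9.65
tool_pos: [0.582, -0.2693, 0.0079]
tcp_rot: [-3.141, -0.0, 1.508]
force: [-0.3, 0.1, 0.2]
gripper_width: 0.0005
```

>>> servo_tool(
  commands=[
    [[0, 0, 0], [0, 0, 0.3], -1],
    [[0, 0, 0], [0, 0, 0], -1],
  ],
)

```text
clock: 9.9
tool_pos: [0.582, -0.2694, 0.0049]
tcp_rot: [-3.141, -0.0, 1.508]
force: [0.3, -0.3, -0.4]
gripper_width: 0.0005
```

>>> servo_tool(
  commands=[
    [[0, 0, 0], [0, 0, 0.2], -1],
    [[0, 0, 0], [0, 0, 0], -1],
  ],
)

```text
clock: 10.15
tool_pos: [0.5821, -0.2694, 0.003]
tcp_rot: [-3.141, -0.0, 1.508]
force: [-0.3, -0.8, 0.1]
gripper_width: 0.0006
```

>>> servo_tool(
  commands=[
    [[0, 0, 0], [0, 0, 0.2], -1],
    [[0, 0, 0], [0, 0, 0], -1],
  ],
)

```text
clock: 10.4
tool_pos: [0.5821, -0.2694, 0.001]
tcp_rot: [-3.141, -0.0, 1.508]
force: [0.0, 0.1, -0.0]
gripper_width: 0.0005
```

```bash
python3 snap.py c10
```

```text
10.4 [0.03651724 0.06384477 0.00098707] [-3.14139875e+00 -2.68187086e-05  1.50757025e+00] [ 0.03017687  0.14462324 -0.00792826] 0.0004952840196658707
```

View pics/c10.png

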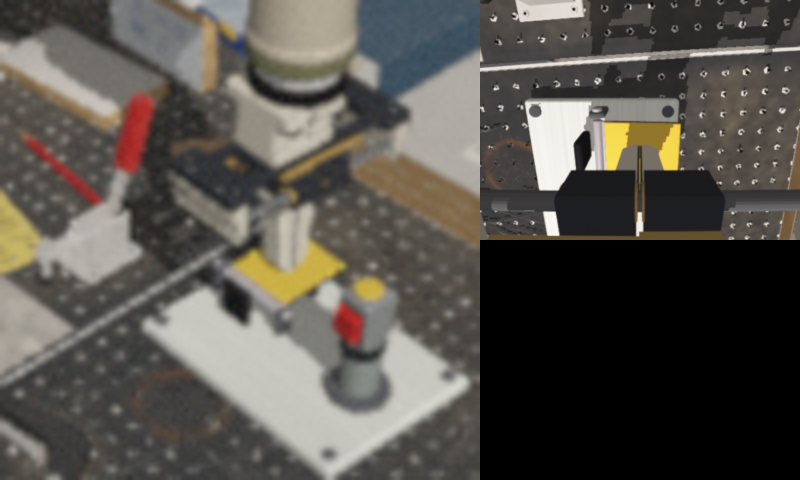

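>>> servo_tool(
  commands=[
    [[0, 0, 0], [0, 0, 0.2], -1],
    [[0, 0, 0], [0, 0, 0], -1],
  ],
)

```text
clock: 10.75
tool_pos: [0.5821, -0.2694, -0.001]
tcp_rot: [-3.141, -0.0, 1.508]
force: [0.2, -0.6, 0.1]
gripper_width: 0.0004
```

>>> servo_tool(
  commands=[
    [[0, 0, 0], [0, 0, 0.2], -1],
    [[0, 0, 0], [0, 0, 0], -1],
  ],
)

```text
clock: 11.0
tool_pos: [0.5823, -0.2695, -0.0022]
tcp_rot: [3.141, -0.0, 1.507]
force: [-1.8, 0.7, 8.0]
gripper_width: 0.0006
```

>>> servo_tool(
  commands=[
    [[0, 0, 0], [0, 0, 0.2], -1],
    [[0, 0, 0], [0, 0, 0], -1],
  ],
)

```text
clock: 11.25
tool_pos: [0.5824, -0.2695, -0.0025]
tcp_rot: [3.14, -0.001, 1.507]
force: [-5.6, 3.7, 26.7]
gripper_width: 0.0004
```

>>> servo_tool(
  commands=[
    [[0, 0, 0], [0, 0, -3], -1],
    [[0, 0, 0], [0, 0, -5], 1],
    [[0, 0, 0], [0, 0, -5], 1],
    [[0, 0, 0], [-4, -1.2, -1.5], 1],
    [[0, 0, 0], [-4.4, -1.25, 0], 1],
  ],
)

```text
clock: 11.88
tool_pos: [0.5534, -0.3522, 0.142]
tcp_rot: [3.139, 0.001, 1.51]
force: [0.1, -0.5, 1.1]
gripper_width: 0.0361
```

>>> servo_tool(
  commands=[
    [[0, 0, 0], [-4, -1.2, 0], 1],
    [[0, 0, 0], [0, 0, 0], 1],
    [[0, 0, 0], [0, 0, 0], 1],
  ],
)

```text
clock: 12.25
tool_pos: [0.5381, -0.3902, 0.1398]
tcp_rot: [-3.141, -0.001, 1.508]
force: [0.2, 0.9, 0.1]
gripper_width: 0.0657
```

```bash
python3 snap.py c11
```

```text
12.25 [ 0.00014237 -0.05941856  0.13982449] [-3.14144254e+00 -9.01378434e-04  1.50754258e+00] [0.22658045 0.880993   0.07458282] 0.0657303310972946
```

View pics/c11.png

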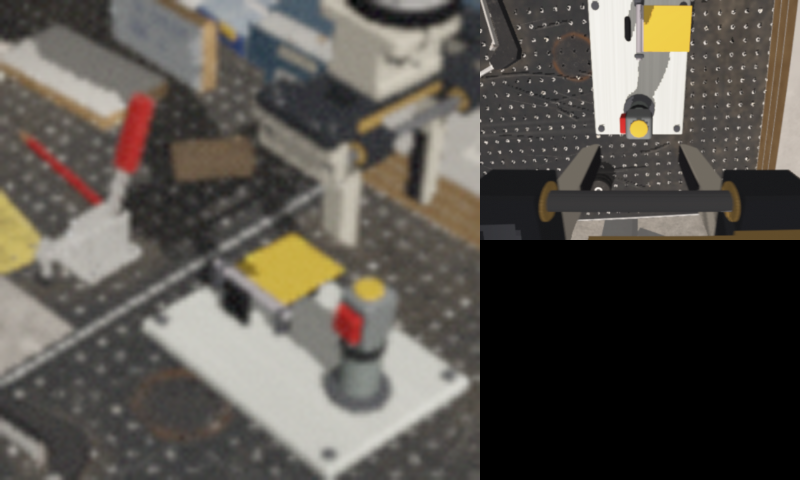

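```bash
python3 - <<'E'
from h import *
from workcell import *
import cv2
s=state();w=s["tool_pos"]
T=np.eye(4);T[:3,:3]=R.from_euler("xyz",s["tcp_rot"]).as_matrix();T[:3,3]=w
V=np.linalg.inv(T@calibration("wrist")["mount"])
a=capture("wrist")[:,:,::-1];cv2.imwrite("pics/w12.png",a)
print("disc",proj("wrist",base(p0,(0,-.06,.113)),V),"btn top",proj("wrist",base(p0,(-.024,-.06,.101)),V))
print("tip fingers",[proj("wrist",w+T[:3,:3]@np.array([x,y,-.037]),V).round() for x in(-.0075,.0075) for y in(-.033,.033)],s["gripper_width"])
m=(a[:,:,2]>170)&(a[:,:,1]>140)&(a[:,:,0]<110);n,l,st,c=cv2.connectedComponentsWithStats(m.astype(np.uint8));print(st[1:],c[1:])
# flat leaf check
for k in(1,-1):print(proj("wrist",base(p0,(.072,.06+k*.03,.035)),V),proj("scene",base(p0,(.072,.06+k*.03,.035))))
a=capture("scene")[:,:,::-1];cv2.imwrite("pics/s12.png",cv2.resize(a[185:245,245:325],None,fx=9,fy=9,interpolation=2))
E
```

```text
disc [255.31351027 207.54914919] btn top [224.45051314 202.41837277]
tip fingers [array([198., 255.]), array([315., 255.]), array([196., 231.]), array([317., 231.])] 0.07364581540599978
[[ 262    9   77   75 5271]
 [ 239  193   30   27  599]] [[300.44602542  46.29766648]
 [253.45075125 205.94490818]]
[340.48369474   9.77851561] [283.05448424 208.18028445]
[335.87546499  83.75406137] [295.96085396 217.23497588]
```

View pics/w12.png

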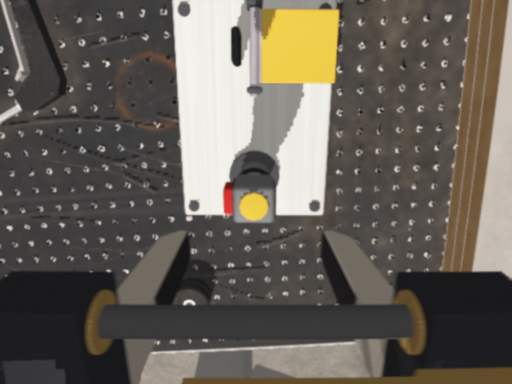

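View pics/s12.png

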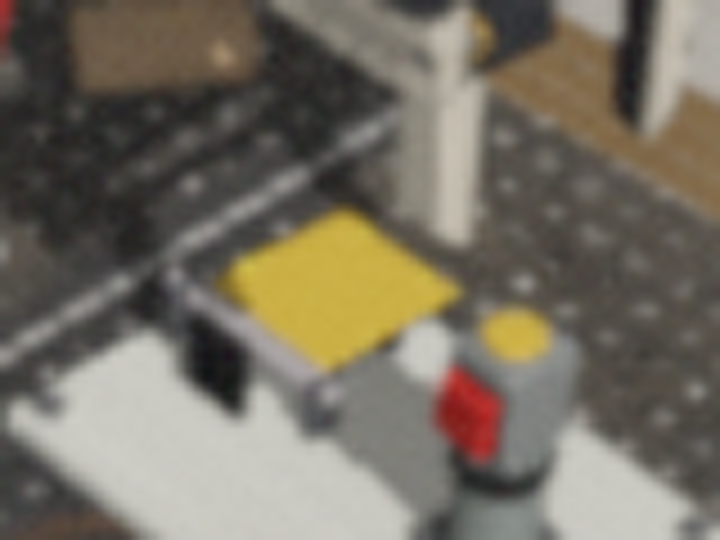

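>>> servo_tool(
  commands=[
    [[0, 0, 0], [0, -0.1, 2], 1],
    [[0, 0, 0], [0.1, 0, 3], 1],
    [[0, 0, 0], [0, 0, 3], 1],
    [[0, 0, 0], [0, 0, 2], 1],
    [[0, 0, 0], [0, 0, 0], 1],
  ],
)

```text
clock: 13.08
tool_pos: [0.5366, -0.3889, 0.0389]
tcp_rot: [-3.14, -0.001, 1.508]
force: [0.9, -0.0, 1.0]
gripper_width: 0.0928
```

```bash
python3 snap.py c13
```

```text
13.075 [-0.00142029 -0.05823665  0.03887583] [-3.13956838e+00 -1.24263982e-03  1.50815974e+00] [ 0.85519417 -0.02023983  1.00675408] 0.09281651812754645
```

View pics/c13.png

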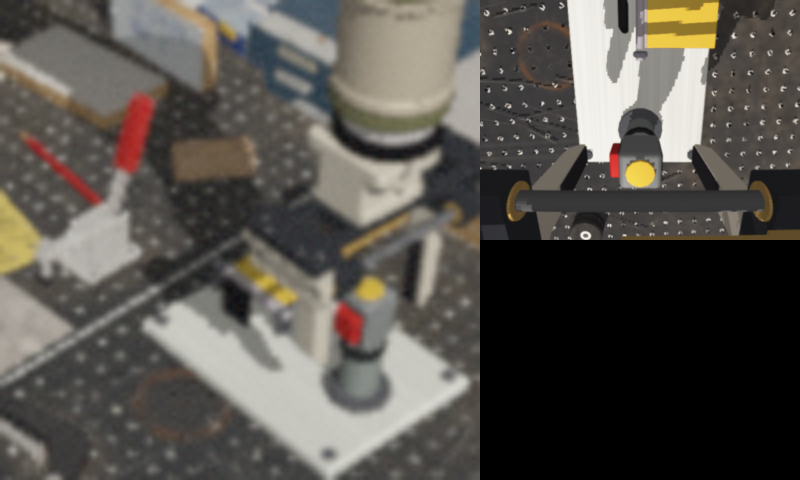

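```bash
python3 - <<'E'
from h import *
from workcell import *
import cv2
s=state();w=s["tool_pos"]
T=np.eye(4);T[:3,:3]=R.from_euler("xyz",s["tcp_rot"]).as_matrix();T[:3,3]=w
V=np.linalg.inv(T@calibration("wrist")["mount"])
print("disc",proj("wrist",base(p0,(0,-.06,.113)),V),"scene",[(proj("scene",base(p0,(0,-.06,z)))-[260,185])*9 for z in(.113,.09)])
for t in(-.037,-.02,0):print("tip",t,[proj("wrist",w+T[:3,:3]@np.array([x,y,t]),V).round() for x in(-.0075,.0075) for y in(-.0465,.0465)],[((proj("scene",w+T[:3,:3]@np.array([0,y,t]))-[260,185])*9).round() for y in(-.0465,.0465)])
a=capture("wrist")[:,:,::-1];cv2.imwrite("pics/w14.png",a[100:])
m=(a[:,:,2]>170)&(a[:,:,1]>140)&(a[:,:,0]<110);n,l,st,c=cv2.connectedComponentsWithStats(m.astype(np.uint8));print(st[1:],c[1:])
cv2.imwrite("pics/s14.png",cv2.resize(capture("scene")[185:250,260:340,::-1],None,fx=9,fy=9,interpolation=2))
E
```

```text
disc [258.05300176 278.04371259] scene [array([381.55867258, 333.85120439]), array([375.48746209, 388.30667003])]
tip -0.037 [array([174., 255.]), array([339., 255.]), array([172., 231.]), array([341., 230.])] [array([267., 479.]), array([468., 357.])]
tip -0.02 [array([180., 242.]), array([332., 242.]), array([179., 219.]), array([334., 219.])] [array([263., 518.]), array([463., 395.])]
tip 0 [array([187., 229.]), array([326., 229.]), array([186., 208.]), array([327., 208.])] [array([259., 563.]), array([458., 440.])]
[[ 266    3  115   34 2705]
 [ 266   51  110   26 2446]
 [ 232  256   48   42 1499]] [[326.64399261  21.85988909]
 [320.33932952  64.28127555]
 [255.30086724 276.1927952 ]]
```

View pics/w14.png

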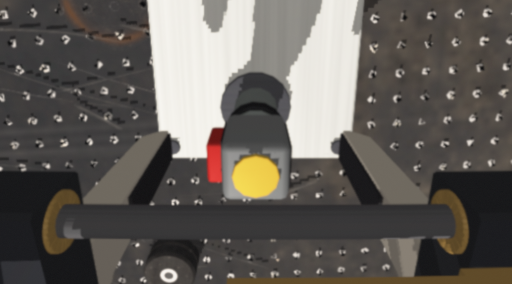

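View pics/s14.png

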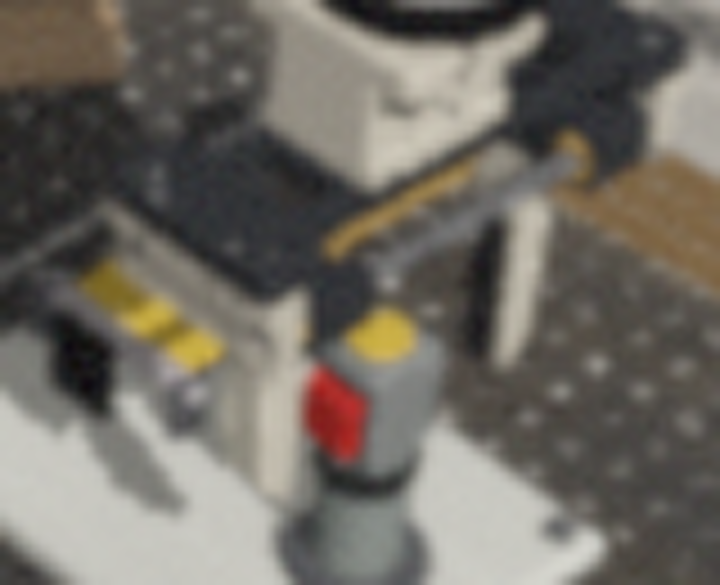

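>>> servo_tool(
  commands=[
    [[0, 0, 0], [0, 0, 0], -1],
    [[0, 0, 0], [0, 0, 0], -1],
    [[0, 0, 0], [0, 0, 0], -1],
    [[0, 0, 0], [0, 0, 0], -1],
    [[0, 0, 0], [0, 0, 0], -1],
  ],
  force=30,
)

```text
clock: 13.9
tool_pos: [0.537, -0.3898, 0.0402]
tcp_rot: [3.142, -0.0, 1.507]
force: [0.3, 0.0, 0.1]
gripper_width: 0.0478
```

>>> servo_tool(
  commands=[
    [[0, 0, 0], [0, 0, 0], -1],
    [[0, 0, 0], [0, 0, 0], -1],
    [[0, 0, 0], [0, 0, 0], -1],
  ],
)

```text
clock: 14.28
tool_pos: [0.5379, -0.39, 0.0401]
tcp_rot: [3.14, 0.001, 1.508]
force: [5.1, -1.2, -3.1]
gripper_width: 0.0327
```

```bash
python3 snap.py c15
```

```text
14.275 [-7.27661865e-06 -5.92328017e-02  4.01387411e-02] [3.14036075e+00 5.17220184e-04 1.50785256e+00] [ 5.11838197 -1.24000467 -3.13238623] 0.03269309558196662
```

View pics/c15.png

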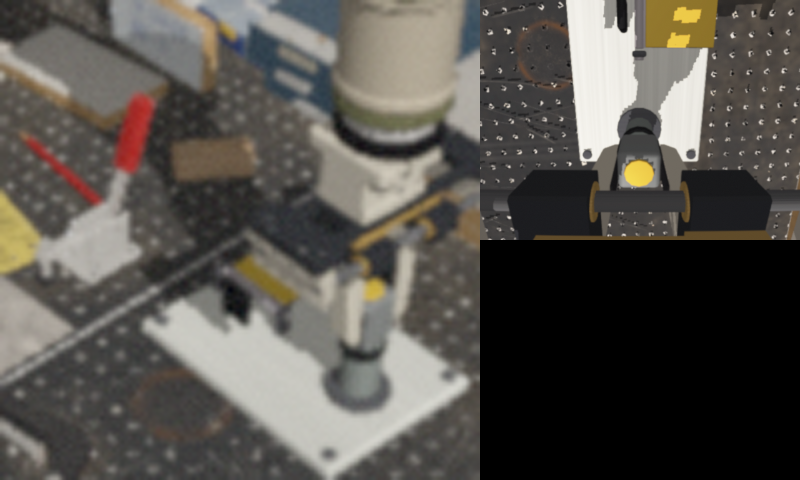

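>>> servo_tool(
  commands=[
    [[0, 0, 0], [0, 0, -0.5], -1],
    [[0, 0, 0], [0, 0, -0.5], -1],
    [[0, 0, 0], [0, 0, -0.5], -1],
    [[0, 0, 0], [0, 0, 0], -1],
  ],
)

```text
clock: 14.88
tool_pos: [0.5379, -0.3899, 0.0555]
tcp_rot: [3.14, 0.001, 1.508]
force: [5.0, -0.8, -2.2]
gripper_width: 0.0327
```

```bash
python3 snap.py c16
```

```text
14.875 [-1.25559576e-06 -5.92113827e-02  5.54686854e-02] [3.14010219e+00 5.57810087e-04 1.50789785e+00] [ 4.99774914 -0.84141163 -2.17179454] 0.032702690238589405
```

View pics/c16.png

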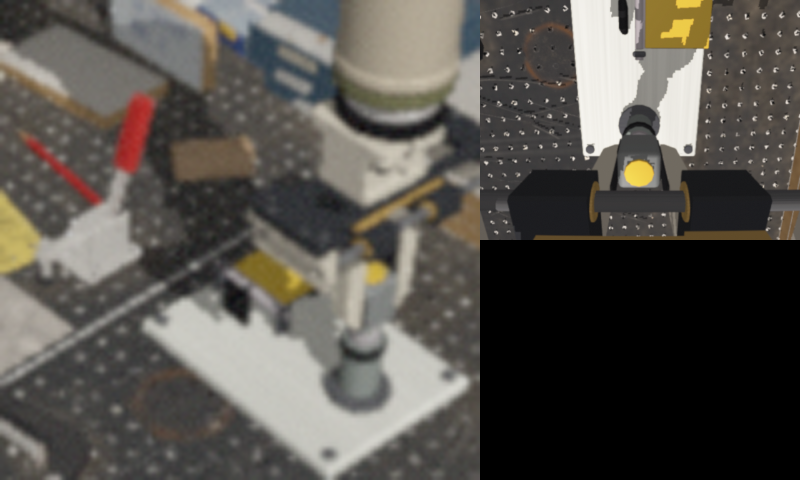

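>>> servo_tool(
  commands=[
    [[0, 0, 0], [0, 0, -1], -1],
    [[0, 0, 0], [0, 0, -1], -1],
    [[0, 0, 0], [0, 0, -1], -1],
    [[0, 0, 0], [0, 0, -1], -1],
    [[0, 0, 0], [0, 0, -1], -1],
  ],
)

```text
clock: 15.6
tool_pos: [0.5379, -0.3899, 0.1052]
tcp_rot: [3.14, 0.001, 1.508]
force: [5.8, -2.3, -3.3]
gripper_width: 0.0326
```

>>> servo_tool(
  commands=[
    [[0, 0, 0], [0, 0, -0.5], -1],
    [[0, 0, 0], [0, 0, -0.5], -1],
    [[0, 0, 0], [0, 0, 0], -1],
  ],
)

```text
clock: 15.98
tool_pos: [0.5379, -0.3899, 0.1154]
tcp_rot: [3.14, 0.001, 1.508]
force: [6.7, -1.6, -2.1]
gripper_width: 0.0327
```

>>> servo_tool(
  commands=[
    [[0, 0, 0], [0, 0, -0.3], -1],
    [[0, 0, 0], [0, 0, 0], -1],
  ],
)

```text
clock: 16.23
tool_pos: [0.538, -0.3899, 0.1183]
tcp_rot: [3.14, 0.001, 1.508]
force: [5.8, -1.5, -2.4]
gripper_width: 0.033
```

>>> servo_tool(
  commands=[
    [[0, 0, 0], [0, 0, -0.2], -1],
    [[0, 0, 0], [0, 0, 0], -1],
  ],
)

```text
clock: 16.48
tool_pos: [0.5379, -0.3899, 0.1201]
tcp_rot: [3.14, 0.001, 1.508]
force: [5.7, -0.9, -1.9]
gripper_width: 0.0328
```

>>> servo_tool(
  commands=[
    [[0, 0, 0], [0, 0, -0.1], -1],
    [[0, 0, 0], [0, 0, 0], -1],
  ],
)

```text
clock: 16.73
tool_pos: [0.5379, -0.3899, 0.1202]
tcp_rot: [3.141, 0.001, 1.508]
force: [8.1, -3.1, -11.2]
gripper_width: 0.033
```

```bash
python3 snap.py c17
```

```text
16.725 [-7.76439685e-05 -5.91879091e-02  1.20160703e-01] [3.14082056e+00 7.42060686e-04 1.50790056e+00] [  8.06375497  -3.05293419 -11.16737077] 0.03302731300570503
```

View pics/c17.png

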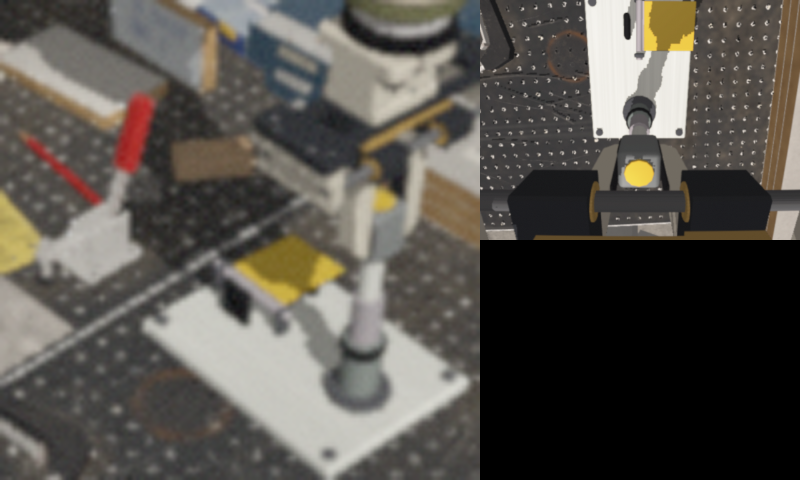

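>>> servo_tool(
  commands=[
    [[0, 0, 0], [0, 0, 0], -1],
    [[0, 0, 0], [0, 0, 0], -1],
    [[0, 0, 0], [0, 0, 0], -1],
    [[0, 0, 0], [0, 0, 0], -1],
  ],
)

```text
clock: 17.32
tool_pos: [0.5379, -0.39, 0.1202]
tcp_rot: [3.141, 0.001, 1.508]
force: [7.7, -2.7, -10.9]
gripper_width: 0.0326
```

```bash
python3 snap.py c18; python3 -c "
from workcell import *
print(job_done())"
```

```text
17.325 [-4.73953187e-05 -5.92370359e-02  1.20192609e-01] [3.14073553e+00 7.86146280e-04 1.50782757e+00] [  7.6999948   -2.73443535 -10.86931933] 0.032599419028276636
the job is handed in; nothing more can be done
None
```

I flipped the leaf, then squeezed the button and pulled the mast head up to the second stop. I handed the job in at 17.3 s with the gripper still holding the head fully extended.

**Leaf:** it lies flat on the far side with the yellow face up. Pressing it down gave up to 27 N, and both the wrist and scene pictures matched the flat position.

**Mast:** gripper opening was about 33 mm, so the button is fully in. The head rose 80.1 mm with the gripper and then met the hard stop, at about 11 N of pull. That stayed steady over the 0.5 s I watched before handing in.

**What did not go as expected:**
- **Finger length:** the fingertips end about 37 mm short of the reported TCP. My first pass at the leaf went over it without touching, and I corrected all later heights for this.
- **Force spike:** on the second pass a fingertip jammed briefly, probably on the leaf's edge. The wrist force reached about 70 N, below the 120 N limit, and cleared by itself. From the moment reading I took the contact to be at the fingers, not the gripper's body, but I did not confirm it.

I saw no contact with the other things on the table.

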